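Pack a painter's kit tray: panel in the well, palette across it

TASK

Pack the plywood kit tray for the next painter. First lay the small painting panel (the short one that fits the tray's well) flat in the middle of the well, white face up and lengthwise with the tray; then set the long six-column paint palette lengthwise over it, right way up and centred, so that it rests flat on both end ledges and bridges the panel. The longer panel and the short palette are not part of the kit.

Things in the scene. Friction and masses are not known exactly. Their poses are not given: they have to be found in the camera images.
- kit_tray: Fixed plywood tray, 230 (x, length) x 162 (y) mm. Origin: centre of its underside, on the table. Floor top at 6 mm above the table. At each end a full-width ledge 45 mm long, top at 30 mm; between them the well, 128 (x) x 150 (y) mm, centred on the origin. End walls 6 mm thick, to 42 mm high, 218 mm apart inside; side walls 6 mm thick, to 18 mm.
- panel_center (a point): Centre (half-way up) of the small painting panel: slab 100 (x) x 52 (y) x 14 (z) mm, pale wood edges, white upper face, about 70 g, face up on the table. Seated in the well, its centre is 13 mm above the table. A panel as wide but 165 mm long lies farther off: not wanted.
- palette_center (a point): Centre (half-way up) of the long paint palette: open white plastic tray 180 (x) x 58 (y) x 24 (z) mm, walls 3 mm, two rows of six wells with dabs of dried paint, about 110 g, upright on the table. Seated on both ledges, its centre is 42 mm above the table. A palette as wide but 100 mm long, two rows of three wells, stands farther off: not wanted.
Things that resemble listed ones, but are neither listed nor needed, are in the scene too. What is shaped like the part that bears panel_center but green, orange or red is not meant.

How it is judged (in metres and radians):
On the way:
1. the panel lies flat in the well of the tray, let go, before the palette is over it (x of panel_center in the frame of kit_tray between -0.02 and 0.02 m and y of panel_center in the frame of kit_tray between -0.02 and 0.02 m and z of panel_center in the frame of kit_tray between 0.009 and 0.017 m and angle between panel_center's own z axis and vertical below 0.12 rad and angle between the x axis of panel_center and the x axis of kit_tray, either way round below 0.26 rad and contact force between panel and the fingers below 0.2 N and horizontal distance between palette_center and kit_tray above 0.1 m), for 0.2 s.
At the end, for the whole second after the job is handed in: Panel flat on the well floor, lengthwise within 15 degrees; palette over it, upright and flat on both ledges, lengthwise within 11 degrees; each centre within 20 mm of the tray's centre along both of the tray's level axes; both stay there (x of panel_center in the frame of kit_tray between -0.02 and 0.02 m and y of panel_center in the frame of kit_tray between -0.02 and 0.02 m and z of panel_center in the frame of kit_tray between 0.009 and 0.017 m and angle between each of panel_center, palette_center's own z axis and vertical below 0.12 rad and angle between the x axis of panel_center and the x axis of kit_tray, either way round below 0.26 rad and x of palette_center in the frame of kit_tray between -0.02 and 0.02 m and y of palette_center in the frame of kit_tray between -0.02 and 0.02 m and z of palette_center in the frame of kit_tray between 0.038 and 0.046 m and angle between the x axis of palette_center and the x axis of kit_tray, either way round below 0.2 rad); the robot touches nothing.
It also fails if it takes over 56 s, if anything falls off the work surface, if the arm or the gripper's body presses on something with over 40 N, if the wrist force passes 120 N, or if a joint passes its speed limit or range.

ROBOT

A 6-joint arm with a two-finger parallel gripper is mounted at the origin on the work surface. World frame = base frame: x ahead of the robot, y to its left, z up, the work surface at z = 0. Lengths are in m, angles in degrees, forces in N, time in s.
With the tool pointing down it reaches from about 0.4 to 0.825 m from the base axis. Payload 7 kg.
Tool frame: the origin (TCP) lies at the very end of the fingers, on their centre line; the grasp point (between the pads) lies behind it (r.grasp_offset is the z of the grasp point in the tool frame, in m); z points along the fingers, y is the direction in which the jaws open and shut (so a half turn about z gives the same grasp; the last joint's range is limited). The gripper opens to 88 mm and grips with 3 to 60 N. Pads are 19 mm wide; open, the fingers measure 130 mm over their backs; the gripper's body (78 mm by 193 mm) begins 47 mm behind the grasp point.
Start: joints at [-46.977, 20.546, 0.682, 0, -70.136, -16.507], TCP at [0.301, -0.604, 0.227] pointing down, gripper open.
Joint ranges: [-176.03, 176.03], [-82.01, 121.73], [-58.28, 71.71], [-173.87, 95.51], [-174.79, -0.11], [-173.66, 173.66]. Speed limits (degrees/s): [136.94, 136.94, 172.46, 180, 180, 180].

INTERFACE

Orientations are given as [roll, pitch, yaw] about the fixed x, y, z axes, in that order (R = Rz(yaw) Ry(pitch) Rx(roll)).
In Python, from plant import r gives the robot as it stands. The module is installed in compiled form; this text tells all that it offers.
- The arm moves only by the tool servo_tool, never from a script. Its argument "targets" is a list of rows, each an object of numbers: "dx", "dy", "dz": the shift along the world's x, y, z in cm; "spin": the turn about the world's z in rad; "grip": the opening in per cent of the stroke, from 0 (shut) to 100 (fully open). A call has exactly 10 rows; each row is the pose to reach, as a shift and turn from the pose commanded when the call began; what a row does not reach only later rows make up. A row lasts 1/12 s, in which the tool goes at most 41.7 mm and 7.16 degrees, less where a joint would pass 70% of its speed; a pose out of reach is approached as far as the arm can. A call with a gripper value outside its range is refused whole. The fingers move at their own pace and stop on an object; "squeeze" is the grip in N (left out, the last holds). Time passes only in rows, so rows that repeat a pose let the fingers close, or fill a call up. It gives the time, the measured TCP pose, the force and the opening at its end, in the units of the state.
- r.get_state(): the state, without advancing time (a new reading comes with each control period).
- r.capture(name): name is "scene" or "top"; returns the picture (384x512x3 uint8, blue, green, red); there is no depth.
- r.get_calibration(name): a dict with "K" (3x3 intrinsics, pixels), "extrinsics" (4x4, takes a point from camera to world coordinates). Camera axes: x right, y down, z forward; pixel columns grow to the right and rows downward; lengths in m; the calibration is good to about 2 mm. A picture is of the moment at which its call begins. get_calibration takes no time and is no camera call.
- r.close_job(): hands the job in, once; it reports no verdict.
Trained networks look in the newest picture that a camera, given by its name, has taken for a name from the list of things; names that differ only in an ending like _2 or _b are one class to them, and where a whole thing is asked for, a point or a joint stands for the part that bears it (a point fixed in the world has none). Each returns a list of dicts, best first, with "p" (0 to 1); they miss things now and then, are a little off and sometimes report something else, mostly with a low value. They report only what shows in the picture. A call takes as long as a camera call. They do not tell look-alikes from the thing itself.
- r.cut_out(name, camera): "mask" (384x512 bool, what is visible of it) and "extent" ([left, top, right, bottom] in pixels, round what is visible of it).
The state is a dict: "time_s": time; "joints": joint angles; "qd": joint speeds; "joint_torque": joint torques, N m; "tcp_pos": TCP position; "eef_rot": TCP orientation; "contact_force": force on the tool from outside, world axes, zero at the start; "moment": the same for the moment, N m; "gripper_width": finger opening in m.
Only numpy, scipy, OpenCV 4.12 (cv2) and the standard library are available. Lean on these libraries where they do the work, as an engineer would, in place of code of your own. Each camera call takes 0.05 s, during which the arm holds its last target. There are 200 camera calls.

## Working session

There is one attempt and no reset: what is moved stays moved. The work goes in short steps, Python scripts to look and compute and a tool call to move; the robot and the scene stay as the last step left them, time stands still between calls to the robot, and variables do not carry over. Pictures are saved under pics/ and viewed, about 8 in all and at most 12, crops included, and the job is handed in when it is done.

Besides the shell and the picture viewer there is one more tool, called after "Request:" by a JSON object that holds its "method" and its "body". servo_tool: Moves the arm, as the interface text tells. Its arguments: {"type":"object","properties":{"targets":{"type":"array"},"squeeze":{"type":"number"}},"required":["targets"]}

```bash
mkdir -p pics; cat > h.py <<'E'
import numpy as np, cv2
from plant import r
def plane(uv,cam,z):
    c=r.get_calibration(cam); K=np.array(c["K"]);T=np.array(c["extrinsics"])
    uv=np.atleast_2d(uv).astype(float)
    d=np.c_[uv,np.ones(len(uv))]@np.linalg.inv(K).T@T[:3,:3].T
    o=T[:3,3]; return o+d*((z-o[2])/d[:,2])[:,None]
def rect(mask,cam,z):
    cs,_=cv2.findContours(mask.astype(np.uint8),cv2.RETR_EXTERNAL,cv2.CHAIN_APPROX_NONE)
    c=max(cs,key=cv2.contourArea)[:,0]
    P=plane(c,cam,z)[:,:2]*1000
    (cx,cy),(w,h),a=cv2.minAreaRect(P.astype(np.float32))
    if w<h: w,h,a=h,w,a+90
    return [round(float(v),1) for v in (cx,cy,w,h,(a+90)%180-90)]
def look(names,cams=("top","scene"),tag="a"):
    for cam in cams:
        im=r.capture(cam); cv2.imwrite(f"pics/{tag}_{cam}.png",im)
        for n,z in names:
            for d in r.cut_out(n,cam):
                print(cam,n,round(d["p"],2),np.round(d["extent"]).tolist(),"rect mm (cx,cy,l,w,ang):",rect(np.array(d["mask"]),cam,z))
E
python3 - <<'E'
from h import *
print(r.grasp_offset,r.get_state())
for c in("top","scene"): print(np.round(r.get_calibration(c)["extrinsics"],2).tolist())
look([("kit_tray",.03),("panel_center",.014),("palette_center",.024)])
a=cv2.imread("pics/a_top.png");b=cv2.imread("pics/a_scene.png")
E
```

```text
-0.0188 {'time_s': 0.0, 'joints': array([-4.69774736e+01,  2.05924549e+01,  6.34666698e-01, -1.90895506e-02,
       -7.01363394e+01, -1.65068247e+01]), 'qd': array([ 0.00828867,  0.0258815 , -0.1129858 ,  0.03717662, -0.08255977,
        0.0666511 ]), 'joint_torque': array([-1.03990391e-05, -5.82719350e+01,  2.93053436e+01,  6.99719712e+00,
        6.72708979e-03, -2.02061574e-04]), 'tcp_pos': array([ 0.30110488, -0.60358125,  0.22562121]), 'eef_rot': array([ 1.79904653e+02, -9.54111569e-03, -1.53490791e+02]), 'contact_force': array([-0.14786554,  0.43535951, -0.05973996]), 'moment': array([-0.0143082 ,  0.00958209,  0.00207217]), 'gripper_width': 0.08748619615527169}
[[0.01, -0.99, 0.13, 0.25], [-1.0, -0.01, 0.02, -0.06], [-0.01, -0.13, -0.99, 1.6], [0.0, 0.0, 0.0, 1.0]]
[[0.63, 0.56, -0.54, 1.23], [0.78, -0.45, 0.43, -0.67], [-0.0, -0.69, -0.72, 1.05], [0.0, 0.0, 0.0, 1.0]]
top kit_tray 0.61 [208.0, 142.0, 282.0, 205.0] rect mm (cx,cy,l,w,ang): [528.9, -19.6, 230.6, 163.4, -75.4]
top panel_center 0.93 [308.0, 239.0, 338.0, 270.0] rect mm (cx,cy,l,w,ang): [265.2, -267.7, 96.9, 50.9,
[... 658 characters left out ...]
05.5, 61.1, -82.7]
scene panel_center 0.96 [115.0, 211.0, 143.0, 241.0] rect mm (cx,cy,l,w,ang): [327.6, -413.0, 113.0, 62.5, -49.4]
scene panel_center 0.85 [174.0, 219.0, 193.0, 250.0] rect mm (cx,cy,l,w,ang): [445.7, -308.0, 110.3, 51.8, -28.3]
scene panel_center 0.78 [146.0, 179.0, 179.0, 206.0] rect mm (cx,cy,l,w,ang): [271.3, -270.4, 114.6, 61.5, -54.6]
scene panel_center 0.62 [155.0, 302.0, 200.0, 326.0] rect mm (cx,cy,l,w,ang): [646.2, -454.0, 101.8, 59.3, 52.1]
scene panel_center 0.54 [237.0, 167.0, 328.0, 241.0] rect mm (cx,cy,l,w,ang): [528.0, -10.4, 269.0, 183.8, -75.9]
scene palette_center 0.65 [325.0, 118.0, 379.0, 158.0] rect mm (cx,cy,l,w,ang): [464.2, 346.6, 194.7, 82.0, 2.9]
```

View pics/a_top.png

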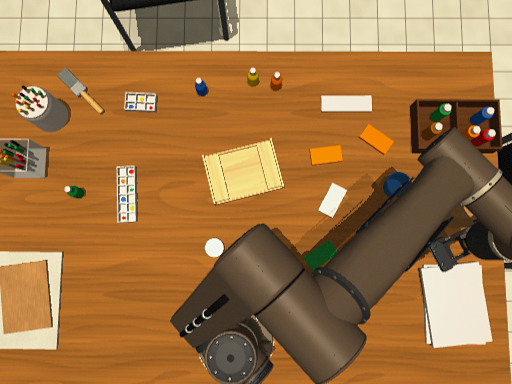

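View pics/a_scene.png

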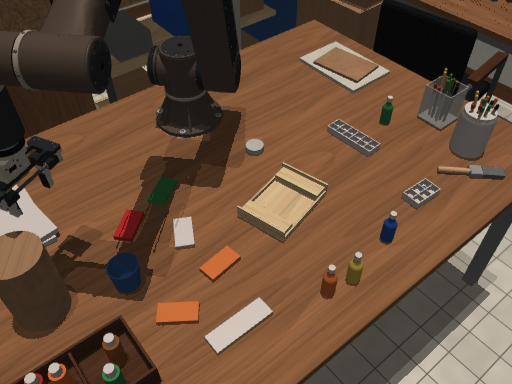

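The top view shows the white short panel at pixel (333,200), the tray at (244,171) and the six-column palette at (126,194). The other panel-shaped hits are orange, green or red decoys, and the long panel is at (346,103). I'm going to the panel at (0.440, -0.307), long axis at -28°.

Request:
{"method": "servo_tool", "body": {"targets": [{"dx":1.4,"dy":3,"spin":0.12,"grip":100},{"dx":2.8,"dy":6,"spin":0.24,"grip":100},{"dx":4.2,"dy":9,"spin":0.36,"grip":100},{"dx":5.6,"dy":12,"spin":0.48,"grip":100},{"dx":7,"dy":15,"spin":0.6,"grip":100},{"dx":8.4,"dy":18,"spin":0.72,"grip":100},{"dx":9.8,"dy":21,"spin":0.84,"grip":100},{"dx":11.2,"dy":24,"spin":0.96,"grip":100},{"dx":12.6,"dy":27,"spin":1.08,"grip":100},{"dx":13.9,"dy":29.7,"spin":1.2,"grip":100}], "squeeze": 20}}

```text
validation failed for argument at $.ta...
```

Request:
{"method": "servo_tool", "body": {"targets": [{"dz":-1.2,"spin":0.12,"grip":100},{"dz":-2.4,"spin":0.24,"grip":100},{"dz":-3.6,"spin":0.36,"grip":100},{"dz":-4.8,"spin":0.48,"grip":100},{"dz":-6,"spin":0.6,"grip":100},{"dz":-7.2,"spin":0.72,"grip":100},{"dz":-8.4,"spin":0.84,"grip":100},{"dz":-9.6,"spin":0.96,"grip":100},{"dz":-10.5,"spin":0.99,"grip":100},{"dz":-11,"spin":0.99,"grip":100}]}}

```text
validation failed for argument at $.ta...
```

```bash
python3 - <<'E'
from h import *
look([("panel_center",.014)],tag="b")
s=r.get_state();print(s["time_s"],s["tcp_pos"],s["eef_rot"])
b=cv2.imread("pics/b_scene.png")[120:340,60:360];cv2.imwrite("pics/b2.png",cv2.resize(b,None,fx=2.5,fy=2.5))
E
```

```text
top panel_center 0.98 [318.0, 184.0, 344.0, 218.0] rect mm (cx,cy,l,w,ang): [441.3, -305.1, 100.3, 52.4, -27.0]
top panel_center 0.94 [305.0, 241.0, 338.0, 272.0] rect mm (cx,cy,l,w,ang): [265.8, -267.8, 99.5, 53.5, -56.4]
top panel_center 0.6 [308.0, 144.0, 342.0, 167.0] rect mm (cx,cy,l,w,ang): [587.6, -286.2, 108.5, 60.1, -83.3]
top panel_center 0.56 [358.0, 121.0, 392.0, 158.0] rect mm (cx,cy,l,w,ang): [640.9, -449.6, 102.6, 58.0, 54.3]
scene panel_center 0.95 [171.0, 218.0, 198.0, 250.0] rect mm (cx,cy,l,w,ang): [446.1, -307.3, 111.7, 54.3, -27.7]
scene panel_center 0.9 [146.0, 178.0, 180.0, 204.0] rect mm (cx,cy,l,w,ang): [270.8, -268.3, 111.6, 57.8, -56.3]
scene panel_center 0.87 [115.0, 211.0, 145.0, 241.0] rect mm (cx,cy,l,w,ang): [326.2, -412.3, 109.3, 58.5, -49.4]
scene panel_center 0.69 [156.0, 302.0, 201.0, 325.0] rect mm (cx,cy,l,w,ang): [645.8, -453.5, 102.9, 59.8, 53.9]
scene panel_center 0.6 [201.0, 248.0, 241.0, 280.0] rect mm (cx,cy,l,w,ang): [592.3, -290.3, 104.5, 59.9, -81.7]
0.6 [ 0.30135373 -0.60396082  0.22655737] [ 1.79998958e+02  2.94334351e-03 -1.53483865e+02]
```

View pics/b2.png

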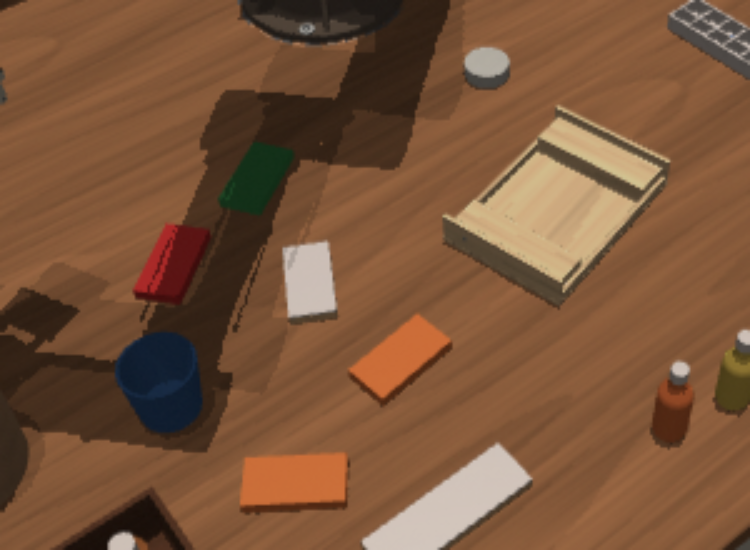

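The calls were refused, and nothing moved: the crop shows the white panel still at (310,280) and the mug at (160,380). The missing "dz" and "dx" keys are the likely cause, so I'm resending with every key.

Request:
{"method": "servo_tool", "body": {"targets": [{"dx":1.4,"dy":3,"dz":0,"spin":0.12,"grip":100},{"dx":2.8,"dy":6,"dz":0,"spin":0.24,"grip":100},{"dx":4.2,"dy":9,"dz":0,"spin":0.36,"grip":100},{"dx":5.6,"dy":12,"dz":0,"spin":0.48,"grip":100},{"dx":7,"dy":15,"dz":0,"spin":0.6,"grip":100},{"dx":8.4,"dy":18,"dz":0,"spin":0.72,"grip":100},{"dx":9.8,"dy":21,"dz":0,"spin":0.84,"grip":100},{"dx":11.2,"dy":24,"dz":0,"spin":0.96,"grip":100},{"dx":12.6,"dy":27,"dz":0,"spin":1.08,"grip":100},{"dx":14,"dy":29.8,"dz":0,"spin":1.2,"grip":100}], "squeeze": 20}}

```text
time_s: 1.43
tcp_pos: [0.4417, -0.3043, 0.2269]
eef_rot: [-180.0, -0.0, -84.4]
contact_force: [0.1, -0.2, 0.6]
gripper_width: 0.0875
```

Request:
{"method": "servo_tool", "body": {"targets": [{"dx":0,"dy":0,"dz":-1.5,"spin":0.12,"grip":100},{"dx":0,"dy":0,"dz":-3,"spin":0.24,"grip":100},{"dx":0,"dy":0,"dz":-4.5,"spin":0.36,"grip":100},{"dx":0,"dy":0,"dz":-6,"spin":0.48,"grip":100},{"dx":0,"dy":0,"dz":-7.5,"spin":0.6,"grip":100},{"dx":0,"dy":0,"dz":-9,"spin":0.72,"grip":100},{"dx":0,"dy":-0.1,"dz":-10.5,"spin":0.84,"grip":100},{"dx":0,"dy":-0.1,"dz":-12,"spin":0.93,"grip":100},{"dx":0,"dy":-0.2,"dz":-13.5,"spin":0.99,"grip":100},{"dx":0,"dy":-0.2,"dz":-14.5,"spin":0.99,"grip":100}]}}

```text
time_s: 2.27
tcp_pos: [0.4409, -0.3079, 0.0803]
eef_rot: [180.0, 0.1, -27.9]
contact_force: [-0.3, 0.3, 0.3]
gripper_width: 0.0876
```

```bash
python3 - <<'E'
from h import *
look([],tag="c")
s=r.get_state();print(s["time_s"],s["tcp_pos"],s["eef_rot"])
b=cv2.imread("pics/c_scene.png")[150:300,110:310];cv2.imwrite("pics/c2.png",cv2.resize(b,None,fx=3.5,fy=3.5))
E
```

```text
2.3667 [ 0.44027119 -0.30764137  0.08005934] [ 1.79972086e+02  1.70362729e-01 -2.81554917e+01]
```

View pics/c2.png

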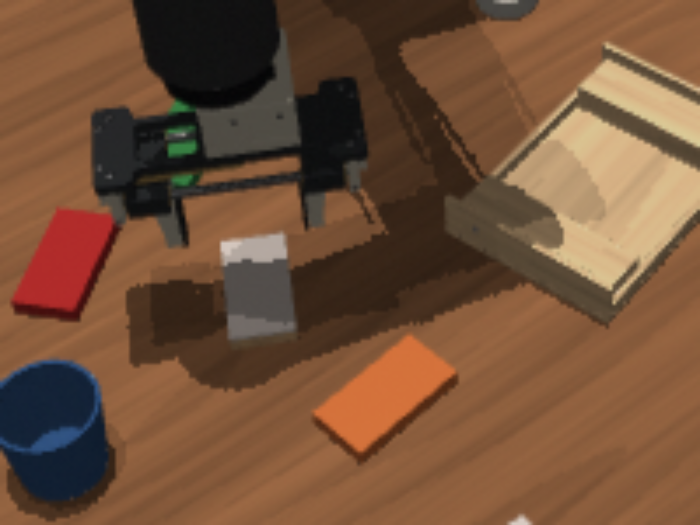

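The open fingers (crop 175,240 and 315,220) straddle the white panel at (257,290), clear of the mug and the red and orange blocks. Next I descend and close.

Request:
{"method": "servo_tool", "body": {"targets": [{"dx":0,"dy":0.1,"dz":-1,"spin":0.01,"grip":100},{"dx":0,"dy":0.1,"dz":-2,"spin":0.01,"grip":100},{"dx":0,"dy":0.1,"dz":-3,"spin":0.01,"grip":100},{"dx":0,"dy":0.1,"dz":-4,"spin":0.01,"grip":100},{"dx":0,"dy":0.1,"dz":-5,"spin":0.01,"grip":100},{"dx":0,"dy":0.1,"dz":-6,"spin":0.01,"grip":100},{"dx":0,"dy":0.1,"dz":-6.8,"spin":0.01,"grip":100},{"dx":0,"dy":0.1,"dz":-7.3,"spin":0.01,"grip":100},{"dx":0,"dy":0.1,"dz":-7.6,"spin":0.01,"grip":100},{"dx":0,"dy":0.1,"dz":-7.6,"spin":0.01,"grip":70}]}}

```text
time_s: 3.2
tcp_pos: [0.441, -0.3069, 0.0048]
eef_rot: [180.0, 0.1, -27.4]
contact_force: [0.2, 0.7, 0.1]
gripper_width: 0.085
```

Request:
{"method": "servo_tool", "body": {"targets": [{"dx":0,"dy":0,"dz":0,"spin":0,"grip":50},{"dx":0,"dy":0,"dz":0,"spin":0,"grip":45},{"dx":0,"dy":0,"dz":0,"spin":0,"grip":40},{"dx":0,"dy":0,"dz":0,"spin":0,"grip":40},{"dx":0,"dy":0,"dz":0,"spin":0,"grip":40},{"dx":0,"dy":0,"dz":0,"spin":0,"grip":40},{"dx":0,"dy":0,"dz":0,"spin":0,"grip":40},{"dx":0,"dy":0,"dz":0,"spin":0,"grip":40},{"dx":0,"dy":0,"dz":0,"spin":0,"grip":40},{"dx":0,"dy":0,"dz":0,"spin":0,"grip":40}], "squeeze": 25}}

```text
time_s: 4.03
tcp_pos: [0.4415, -0.307, 0.0059]
eef_rot: [-180.0, -0.0, -27.4]
contact_force: [-0.8, 1.5, 5.9]
gripper_width: 0.0515
```

Request:
{"method": "servo_tool", "body": {"targets": [{"dx":0,"dy":0,"dz":0.5,"spin":0,"grip":40},{"dx":0,"dy":0,"dz":1.5,"spin":0,"grip":40},{"dx":0,"dy":0,"dz":2.7,"spin":0,"grip":40},{"dx":0,"dy":0,"dz":4,"spin":0,"grip":40},{"dx":0,"dy":0,"dz":5.5,"spin":0,"grip":40},{"dx":0,"dy":0,"dz":7,"spin":0,"grip":40},{"dx":0,"dy":0,"dz":8.5,"spin":0,"grip":40},{"dx":0,"dy":0,"dz":9.5,"spin":0,"grip":40},{"dx":0,"dy":0,"dz":10,"spin":0,"grip":40},{"dx":0,"dy":0,"dz":10,"spin":0,"grip":40}]}}

```text
time_s: 4.87
tcp_pos: [0.442, -0.3072, 0.1069]
eef_rot: [-180.0, -0.1, -27.4]
contact_force: [0.2, -0.1, -0.7]
gripper_width: 0.0514
```

```bash
python3 - <<'E'
from h import *
look([("kit_tray",.03)],cams=("top",),tag="d")
s=r.get_state();print(s["time_s"],s["tcp_pos"],s["eef_rot"],s["gripper_width"])
a=cv2.imread("pics/d_top.png")[110:240,190:380]
cv2.imwrite("pics/d2.png",cv2.resize(a,None,fx=4,fy=4))
E
```

```text
top kit_tray 0.63 [203.0, 147.0, 254.0, 205.0] rect mm (cx,cy,l,w,ang): [519.0, 14.3, 165.4, 163.2, 14.6]
4.9667 [ 0.44101844 -0.306801    0.10521613] [-1.79988708e+02  2.28895068e-02 -2.74469826e+01] 0.05158932831935369
```

View pics/d2.png

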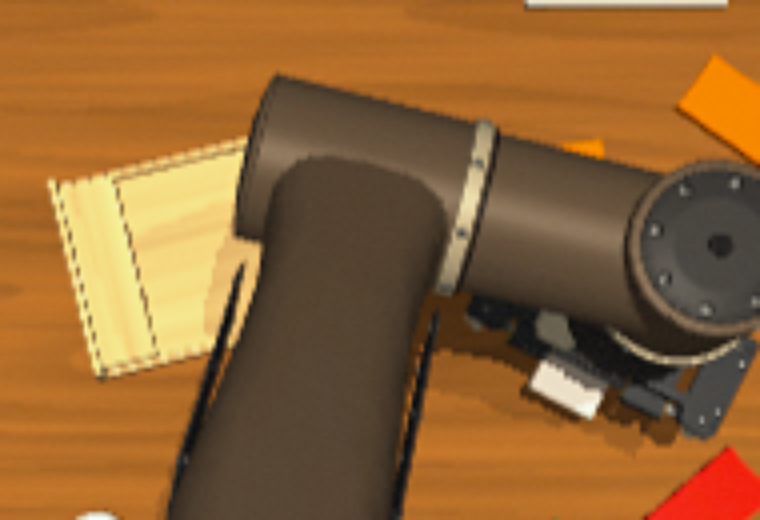

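The gripper holds the white panel (crop 565,388) and the tray is unchanged. I'm moving over the tray centre (0.529, -0.020), yaw -75.4.

Request:
{"method": "servo_tool", "body": {"targets": [{"dx":0.9,"dy":2.9,"dz":0,"spin":-0.09,"grip":40},{"dx":1.8,"dy":5.8,"dz":0,"spin":-0.18,"grip":40},{"dx":2.7,"dy":8.7,"dz":0,"spin":-0.27,"grip":40},{"dx":3.6,"dy":11.6,"dz":0,"spin":-0.36,"grip":40},{"dx":4.5,"dy":14.5,"dz":0,"spin":-0.45,"grip":40},{"dx":5.4,"dy":17.4,"dz":0,"spin":-0.54,"grip":40},{"dx":6.3,"dy":20.3,"dz":0,"spin":-0.63,"grip":40},{"dx":7.2,"dy":23.2,"dz":0,"spin":-0.72,"grip":40},{"dx":8,"dy":26.1,"dz":0,"spin":-0.8,"grip":40},{"dx":8.7,"dy":28.7,"dz":0,"spin":-0.84,"grip":40}]}}

```text
time_s: 5.8
tcp_pos: [0.528, -0.0184, 0.1045]
eef_rot: [179.9, 0.0, -75.8]
contact_force: [1.7, -0.2, -0.4]
gripper_width: 0.0517
```

Request:
{"method": "servo_tool", "body": {"targets": [{"dx":0,"dy":0,"dz":-1,"spin":0,"grip":40},{"dx":0,"dy":0,"dz":-2,"spin":0,"grip":40},{"dx":0,"dy":0,"dz":-3,"spin":0,"grip":40},{"dx":0,"dy":0,"dz":-4,"spin":0,"grip":40},{"dx":0,"dy":0,"dz":-5,"spin":0,"grip":40},{"dx":0,"dy":0,"dz":-6,"spin":0,"grip":40},{"dx":0,"dy":0,"dz":-7,"spin":0,"grip":40},{"dx":0,"dy":0,"dz":-7.6,"spin":0,"grip":40},{"dx":0,"dy":0,"dz":-8,"spin":0,"grip":40},{"dx":0,"dy":0,"dz":-8,"spin":0,"grip":40}]}}

```text
time_s: 6.63
tcp_pos: [0.5278, -0.0203, 0.0246]
eef_rot: [179.9, -0.0, -75.6]
contact_force: [-0.0, 0.4, -0.8]
gripper_width: 0.0517
```

```bash
python3 - <<'E'
from h import *
look([],cams=("scene",),tag="e")
s=r.get_state();print(s["time_s"],s["tcp_pos"],s["eef_rot"],s["gripper_width"],s["contact_force"])
a=cv2.imread("pics/e_scene.png")[130:270,200:360]
cv2.imwrite("pics/e2.png",cv2.resize(a,None,fx=4,fy=4))
E
```

```text
6.6833 [ 0.5282028  -0.02012088  0.02523193] [ 1.79960399e+02 -6.14137697e-03 -7.55626009e+01] 0.05167779231763687 [-0.1211279  -0.01557738 -0.3919537 ]
```

View pics/e2.png

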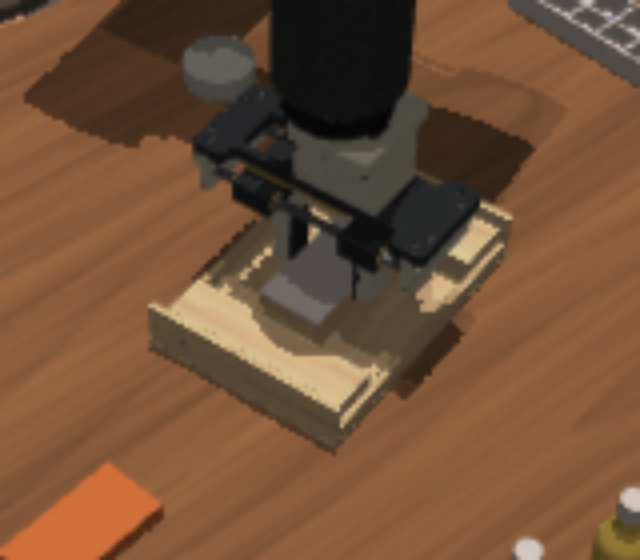

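The panel (crop 310,285) is centred over the well and aligned with it. Next I lower it and release.

Request:
{"method": "servo_tool", "body": {"targets": [{"dx":0,"dy":0,"dz":-0.4,"spin":0,"grip":40},{"dx":0,"dy":0,"dz":-0.8,"spin":0,"grip":40},{"dx":0,"dy":0,"dz":-1.1,"spin":0,"grip":40},{"dx":0,"dy":0,"dz":-1.25,"spin":0,"grip":40},{"dx":0,"dy":0,"dz":-1.25,"spin":0,"grip":40},{"dx":0,"dy":0,"dz":-1.25,"spin":0,"grip":40},{"dx":0,"dy":0,"dz":-1.25,"spin":0,"grip":65},{"dx":0,"dy":0,"dz":-1.25,"spin":0,"grip":80},{"dx":0,"dy":0,"dz":-1.25,"spin":0,"grip":80},{"dx":0,"dy":0,"dz":-1.25,"spin":0,"grip":80}]}}

```text
time_s: 7.52
tcp_pos: [0.5285, -0.0199, 0.0132]
eef_rot: [-180.0, 0.0, -75.6]
contact_force: [-0.1, 0.1, -0.1]
gripper_width: 0.0684
```

Request:
{"method": "servo_tool", "body": {"targets": [{"dx":0,"dy":0,"dz":0,"spin":0,"grip":80},{"dx":0,"dy":0,"dz":0,"spin":0,"grip":80},{"dx":0,"dy":0,"dz":1,"spin":0,"grip":80},{"dx":0,"dy":0,"dz":2.5,"spin":0,"grip":80},{"dx":0,"dy":0,"dz":4.5,"spin":0,"grip":80},{"dx":0,"dy":0,"dz":7,"spin":0,"grip":90},{"dx":0,"dy":0,"dz":9.5,"spin":0,"grip":100},{"dx":0,"dy":0,"dz":12,"spin":0,"grip":100},{"dx":0,"dy":0,"dz":14,"spin":0,"grip":100},{"dx":0,"dy":0,"dz":15,"spin":0,"grip":100}]}}

```text
time_s: 8.35
tcp_pos: [0.5295, -0.0198, 0.1668]
eef_rot: [-179.7, -0.0, -75.5]
contact_force: [-0.2, 0.7, 0.1]
gripper_width: 0.0879
```

Request:
{"method": "servo_tool", "body": {"targets": [{"dx":-0.7,"dy":3.7,"dz":0,"spin":0.12,"grip":100},{"dx":-1.4,"dy":7.4,"dz":0,"spin":0.24,"grip":100},{"dx":-2.1,"dy":11.1,"dz":0,"spin":0.36,"grip":100},{"dx":-2.8,"dy":14.8,"dz":0,"spin":0.48,"grip":100},{"dx":-3.5,"dy":18.5,"dz":0,"spin":0.6,"grip":100},{"dx":-4.2,"dy":22.2,"dz":0,"spin":0.72,"grip":100},{"dx":-4.9,"dy":25.9,"dz":0,"spin":0.84,"grip":100},{"dx":-5.6,"dy":29.6,"dz":0,"spin":0.96,"grip":100},{"dx":-6.5,"dy":33.3,"dz":0,"spin":1.08,"grip":100},{"dx":-7.4,"dy":37.4,"dz":0,"spin":1.2,"grip":100}]}}

```text
time_s: 9.18
tcp_pos: [0.4533, 0.3549, 0.1631]
eef_rot: [180.0, 0.0, -6.5]
contact_force: [0.1, 0.1, -0.9]
gripper_width: 0.0878
```

Request:
{"method": "servo_tool", "body": {"targets": [{"dx":0,"dy":0,"dz":-0.5,"spin":0.1,"grip":100},{"dx":0,"dy":0,"dz":-2,"spin":0.2,"grip":100},{"dx":0,"dy":0,"dz":-3.5,"spin":0.2,"grip":100},{"dx":0,"dy":0,"dz":-5,"spin":0.2,"grip":100},{"dx":0,"dy":0,"dz":-6,"spin":0.2,"grip":100},{"dx":0,"dy":0,"dz":-7,"spin":0.2,"grip":100},{"dx":0,"dy":0,"dz":-7,"spin":0.2,"grip":100},{"dx":0,"dy":0,"dz":-7,"spin":0.2,"grip":100},{"dx":0,"dy":0,"dz":-7,"spin":0.2,"grip":100},{"dx":0,"dy":0,"dz":-7,"spin":0.2,"grip":100}]}}

```text
time_s: 10.02
tcp_pos: [0.4549, 0.3541, 0.094]
eef_rot: [-179.9, -0.1, 4.7]
contact_force: [-0.1, -0.0, 0.7]
gripper_width: 0.0878
```

```bash
python3 - <<'E'
from h import *
look([("panel_center",.02),("palette_center",.024),("kit_tray",.03)],tag="f")
s=r.get_state();print(s["time_s"],s["tcp_pos"],s["eef_rot"],s["gripper_width"],s["contact_force"])
a=cv2.imread("pics/f_top.png")[130:250,100:300]
b=cv2.imread("pics/f_scene.png")[80:260,220:400]
cv2.imwrite("pics/f2.png",np.hstack([cv2.resize(a,(450,270)),cv2.resize(b,(270,270))]) if 0 else np.hstack([cv2.resize(a,(480,288)),cv2.resize(b,(288,288))]))
E
```

```text
top panel_center 0.93 [305.0, 237.0, 339.0, 268.0] rect mm (cx,cy,l,w,ang): [265.7, -267.0, 99.2, 51.6, -56.4]
top panel_center 0.91 [360.0, 123.0, 394.0, 154.0] rect mm (cx,cy,l,w,ang): [639.2, -450.2, 97.1, 53.7, 53.8]
top panel_center 0.87 [310.0, 143.0, 342.0, 166.0] rect mm (cx,cy,l,w,ang): [586.6, -287.0, 100.6, 54.6, -82.5]
top panel_center 0.71 [352.0, 221.0, 386.0, 255.0] rect mm (cx,cy,l,w,ang): [320.1, -409.1, 106.7, 58.2, -51.0]
top panel_center 0.66 [226.0, 162.0, 258.0, 182.0] rect mm (cx,cy,l,w,ang): [526.0, -20.4, 100.2, 55.5, -75.4]
top palette_center 0.81 [117.0, 167.0, 141.0, 221.0] rect mm (cx,cy,l,w,ang): [404.2, 351.0, 78.0, 61.1, 2.2]
top kit_tray 0.86 [205.0, 140.0, 284.0, 204.0] rect mm (cx,cy,l,w,ang): [525.9, -18.7, 239.2, 171.8, -75.3]
scene panel_center 0.88 [199.0, 250.0, 242.0, 280.0] rect mm (cx,cy,l,w,ang): [596.2, -292.1, 100.8, 57.9, -82.7]
scene panel_center 0.86 [147.0, 180.0, 177.0, 206.0] rect mm (cx,cy,l,w,ang): [275.3, -271.3, 108.2, 56.8, -54.7]
scene panel_center 0.68 [266.0, 187.0, 299.0, 216.0] rect mm (cx,cy,l,w,ang): [531.5, -22.3, 107.5, 62.0, -76.0]
scene panel_center 0.66 [115.0, 210.0, 143.0, 240.0] rect mm (cx,cy,l,w,ang): [330.7, -413.0, 107.4, 58.2, -49.4]
scene panel_center 0.62 [154.0, 302.0, 199.0, 325.0] rect mm (cx,cy,l,w,ang): [647.7, -455.7, 102.2, 61.8, 54.6]
scene palette_center 0.75 [326.0, 120.0, 380.0, 158.0] rect mm (cx,cy,l,w,ang): [467.0, 346.9, 193.5, 83.5, 4.7]
scene kit_tray 0.88 [236.0, 166.0, 328.0, 244.0] rect mm (cx,cy,l,w,ang): [537.6, -20.3, 264.4, 178.9, -75.9]
10.4167 [0.45440898 0.35372242 0.09320494] [-1.79991471e+02 -7.61447406e-03  4.65310480e+00] 0.08702195190008644 [-0.22217595 -0.32672888  0.15632787]
```

View pics/f2.png

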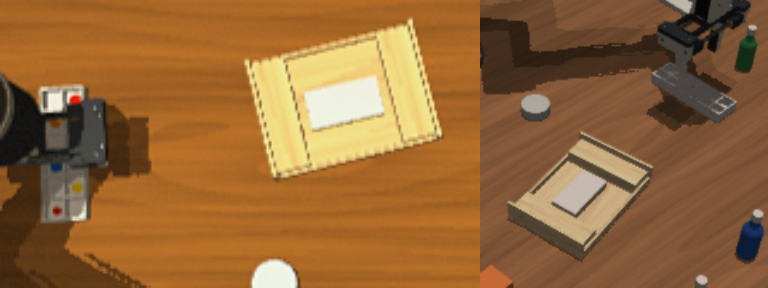

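The panel lies in the middle of the tray (crop 345,103). It measures (0.526, -0.020) against the tray's (0.526, -0.019), both at -75.4°. The fingers straddle the palette at crop (65,155), so I descend and grip.

Request:
{"method": "servo_tool", "body": {"targets": [{"dx":0,"dy":0,"dz":-1.2,"spin":0,"grip":100},{"dx":0,"dy":0,"dz":-2.4,"spin":0,"grip":100},{"dx":0,"dy":0,"dz":-3.6,"spin":0,"grip":100},{"dx":0,"dy":0,"dz":-4.8,"spin":0,"grip":100},{"dx":0,"dy":0,"dz":-6,"spin":0,"grip":100},{"dx":0,"dy":0,"dz":-7.2,"spin":0,"grip":100},{"dx":0,"dy":0,"dz":-8,"spin":0,"grip":100},{"dx":0,"dy":0,"dz":-8.5,"spin":0,"grip":100},{"dx":0,"dy":0,"dz":-8.7,"spin":0,"grip":100},{"dx":0,"dy":0,"dz":-8.7,"spin":0,"grip":80}]}}

```text
time_s: 11.25
tcp_pos: [0.4544, 0.3537, 0.0058]
eef_rot: [180.0, 0.0, 4.7]
contact_force: [-0.5, 0.0, -0.1]
gripper_width: 0.085
```

Request:
{"method": "servo_tool", "body": {"targets": [{"dx":0,"dy":0,"dz":0,"spin":0,"grip":65},{"dx":0,"dy":0,"dz":0,"spin":0,"grip":55},{"dx":0,"dy":0,"dz":0,"spin":0,"grip":45},{"dx":0,"dy":0,"dz":0,"spin":0,"grip":45},{"dx":0,"dy":0,"dz":0,"spin":0,"grip":45},{"dx":0,"dy":0,"dz":0,"spin":0,"grip":45},{"dx":0,"dy":0,"dz":0,"spin":0,"grip":45},{"dx":0,"dy":0,"dz":0,"spin":0,"grip":45},{"dx":0,"dy":0,"dz":0,"spin":0,"grip":45},{"dx":0,"dy":0,"dz":0,"spin":0,"grip":45}], "squeeze": 25}}

```text
time_s: 12.08
tcp_pos: [0.4546, 0.354, 0.0065]
eef_rot: [-180.0, -0.0, 4.7]
contact_force: [-1.8, 0.1, 5.9]
gripper_width: 0.0585
```

Request:
{"method": "servo_tool", "body": {"targets": [{"dx":0,"dy":0,"dz":0.5,"spin":0,"grip":45},{"dx":0,"dy":0,"dz":1.5,"spin":0,"grip":45},{"dx":0,"dy":0,"dz":3,"spin":0,"grip":45},{"dx":0,"dy":0,"dz":4.5,"spin":0,"grip":45},{"dx":0,"dy":0,"dz":6,"spin":0,"grip":45},{"dx":0,"dy":0,"dz":7.5,"spin":0,"grip":45},{"dx":0,"dy":0,"dz":9,"spin":0,"grip":45},{"dx":0,"dy":0,"dz":10.5,"spin":0,"grip":45},{"dx":0,"dy":0,"dz":11.5,"spin":0,"grip":45},{"dx":0,"dy":0,"dz":12,"spin":0,"grip":45}]}}

```text
time_s: 12.92
tcp_pos: [0.4548, 0.3541, 0.128]
eef_rot: [-179.9, -0.1, 4.7]
contact_force: [-0.2, -0.4, -1.6]
gripper_width: 0.0578
```

Request:
{"method": "servo_tool", "body": {"targets": [{"dx":0.3,"dy":-1.5,"dz":0,"spin":-0.06,"grip":45},{"dx":0.8,"dy":-4,"dz":0,"spin":-0.15,"grip":45},{"dx":1.3,"dy":-6.5,"dz":0,"spin":-0.25,"grip":45},{"dx":1.8,"dy":-9,"dz":0,"spin":-0.35,"grip":45},{"dx":2.3,"dy":-11.5,"dz":0,"spin":-0.45,"grip":45},{"dx":2.8,"dy":-14,"dz":0,"spin":-0.55,"grip":45},{"dx":3.3,"dy":-16.5,"dz":0,"spin":-0.65,"grip":45},{"dx":3.8,"dy":-19,"dz":0,"spin":-0.75,"grip":45},{"dx":4.3,"dy":-21.5,"dz":0,"spin":-0.85,"grip":45},{"dx":4.8,"dy":-24,"dz":0,"spin":-0.95,"grip":45}]}}

```text
time_s: 13.75
tcp_pos: [0.5021, 0.1123, 0.1258]
eef_rot: [180.0, 0.0, -50.1]
contact_force: [-0.5, 0.6, -1.4]
gripper_width: 0.0579
```

Request:
{"method": "servo_tool", "body": {"targets": [{"dx":0.4,"dy":-2.3,"dz":0,"spin":-0.08,"grip":45},{"dx":0.8,"dy":-4.6,"dz":0,"spin":-0.16,"grip":45},{"dx":1.2,"dy":-6.9,"dz":0,"spin":-0.24,"grip":45},{"dx":1.6,"dy":-9,"dz":0,"spin":-0.31,"grip":45},{"dx":1.9,"dy":-10.8,"dz":0,"spin":-0.37,"grip":45},{"dx":2.2,"dy":-12.2,"dz":0,"spin":-0.42,"grip":45},{"dx":2.4,"dy":-13,"dz":0,"spin":-0.44,"grip":45},{"dx":2.5,"dy":-13.4,"dz":0,"spin":-0.45,"grip":45},{"dx":2.5,"dy":-13.4,"dz":-0.5,"spin":-0.45,"grip":45},{"dx":2.5,"dy":-13.4,"dz":-1.5,"spin":-0.45,"grip":45}]}}

```text
time_s: 14.58
tcp_pos: [0.5281, -0.0198, 0.1114]
eef_rot: [-179.9, 0.0, -75.5]
contact_force: [0.3, 1.1, -1.8]
gripper_width: 0.0579
```

Request:
{"method": "servo_tool", "body": {"targets": [{"dx":0,"dy":0,"dz":-1,"spin":0,"grip":45},{"dx":0,"dy":0,"dz":-2,"spin":0,"grip":45},{"dx":0,"dy":0,"dz":-3,"spin":0,"grip":45},{"dx":0,"dy":0,"dz":-4,"spin":0,"grip":45},{"dx":0,"dy":0,"dz":-4.8,"spin":0,"grip":45},{"dx":0,"dy":0,"dz":-5.2,"spin":0,"grip":45},{"dx":0,"dy":0,"dz":-5.5,"spin":0,"grip":45},{"dx":0,"dy":0,"dz":-5.5,"spin":0,"grip":45},{"dx":0,"dy":0,"dz":-5.5,"spin":0,"grip":45},{"dx":0,"dy":0,"dz":-5.5,"spin":0,"grip":45}]}}

```text
time_s: 15.42
tcp_pos: [0.5278, -0.0202, 0.0565]
eef_rot: [-180.0, -0.0, -75.6]
contact_force: [-0.1, -0.5, -2.0]
gripper_width: 0.0579
```

```bash
python3 - <<'E'
from h import *
look([],tag="g")
s=r.get_state();print(s["time_s"],s["tcp_pos"],s["eef_rot"],s["gripper_width"],s["contact_force"])
a=cv2.imread("pics/g_top.png")[120:230,170:310]
b=cv2.imread("pics/g_scene.png")[130:270,200:360]
cv2.imwrite("pics/g2.png",np.hstack([cv2.resize(a,(382,300)),cv2.resize(b,(400,350))[:300]]))
E
```

```text
15.5167 [ 0.52774905 -0.02020876  0.05656277] [-1.79942509e+02  1.51970131e-03 -7.55619387e+01] 0.057940666419239145 [ 0.59092916  0.2387447  -0.54258109]
```

View pics/g2.png

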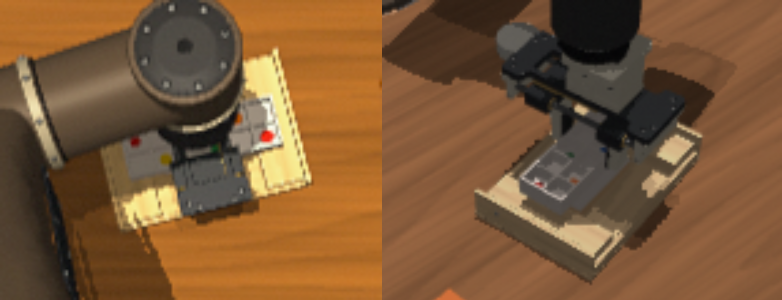

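The palette is level, lengthwise with the tray and centred over it (left crop: ends at (125,155) and (280,120)), about 20 mm above the ledges. Next I lower it and release.

Request:
{"method": "servo_tool", "body": {"targets": [{"dx":0,"dy":0,"dz":-0.4,"spin":0,"grip":45},{"dx":0,"dy":0,"dz":-0.8,"spin":0,"grip":45},{"dx":0,"dy":0,"dz":-1.2,"spin":0,"grip":45},{"dx":0,"dy":0,"dz":-1.6,"spin":0,"grip":45},{"dx":0,"dy":0,"dz":-1.85,"spin":0,"grip":45},{"dx":0,"dy":0,"dz":-2,"spin":0,"grip":45},{"dx":0,"dy":0,"dz":-2,"spin":0,"grip":45},{"dx":0,"dy":0,"dz":-2,"spin":0,"grip":45},{"dx":0,"dy":0,"dz":-2,"spin":0,"grip":45},{"dx":0,"dy":0,"dz":-2,"spin":0,"grip":45}]}}

```text
time_s: 16.35
tcp_pos: [0.5271, -0.0204, 0.0364]
eef_rot: [180.0, -0.0, -75.6]
contact_force: [-3.5, 0.3, 6.5]
gripper_width: 0.0579
```

Request:
{"method": "servo_tool", "body": {"targets": [{"dx":0,"dy":0,"dz":0,"spin":0,"grip":65},{"dx":0,"dy":0,"dz":0,"spin":0,"grip":75},{"dx":0,"dy":0,"dz":0,"spin":0,"grip":85},{"dx":0,"dy":0,"dz":0,"spin":0,"grip":85},{"dx":0,"dy":0,"dz":0,"spin":0,"grip":85},{"dx":0,"dy":0,"dz":0,"spin":0,"grip":85},{"dx":0,"dy":0,"dz":1,"spin":0,"grip":85},{"dx":0,"dy":0,"dz":3,"spin":0,"grip":85},{"dx":0,"dy":0,"dz":6,"spin":0,"grip":85},{"dx":0,"dy":0,"dz":9,"spin":0,"grip":85}]}}

```text
time_s: 17.18
tcp_pos: [0.5267, -0.0205, 0.1272]
eef_rot: [179.9, -0.0, -75.6]
contact_force: [-0.5, 1.1, -0.3]
gripper_width: 0.0746
```

Request:
{"method": "servo_tool", "body": {"targets": [{"dx":0,"dy":2,"dz":3,"spin":0,"grip":85},{"dx":0,"dy":5,"dz":4,"spin":0,"grip":85},{"dx":0,"dy":8,"dz":5,"spin":0,"grip":85},{"dx":0,"dy":11,"dz":5,"spin":0,"grip":85},{"dx":0,"dy":14,"dz":5,"spin":0,"grip":85},{"dx":0,"dy":17,"dz":5,"spin":0,"grip":85},{"dx":0,"dy":20,"dz":5,"spin":0,"grip":85},{"dx":0,"dy":23,"dz":5,"spin":0,"grip":85},{"dx":0,"dy":25,"dz":5,"spin":0,"grip":85},{"dx":0,"dy":25,"dz":5,"spin":0,"grip":85}]}}

```text
time_s: 18.02
tcp_pos: [0.5276, 0.2332, 0.1767]
eef_rot: [-179.9, 0.0, -75.4]
contact_force: [0.4, -0.5, 0.3]
gripper_width: 0.0747
```

```bash
python3 - <<'E'
from h import *
look([("palette_center",.054),("kit_tray",.03)],tag="k")
s=r.get_state();print(s["time_s"],s["tcp_pos"],s["contact_force"])
a=cv2.imread("pics/k_top.png")[120:230,170:310]
b=cv2.imread("pics/k_scene.png")[130:270,200:360]
cv2.imwrite("pics/k2.png",np.hstack([cv2.resize(a,(382,300)),cv2.resize(b,(400,350))[:300]]))
E
```

```text
top palette_center 0.66 [216.0, 156.0, 275.0, 188.0] rect mm (cx,cy,l,w,ang): [525.2, -20.5, 178.7, 62.1, -75.1]
top kit_tray 0.85 [205.0, 137.0, 286.0, 203.0] rect mm (cx,cy,l,w,ang): [528.5, -19.7, 231.3, 165.8, -75.4]
scene palette_center 0.97 [255.0, 168.0, 307.0, 220.0] rect mm (cx,cy,l,w,ang): [534.0, -28.1, 198.6, 73.7, -76.3]
scene kit_tray 0.74 [237.0, 164.0, 324.0, 243.0] rect mm (cx,cy,l,w,ang): [537.5, -20.7, 261.9, 179.0, -76.0]
18.3167 [0.52738762 0.22886304 0.17638768] [-0.75012382 -0.27157662 -0.97195281]
```

View pics/k2.png

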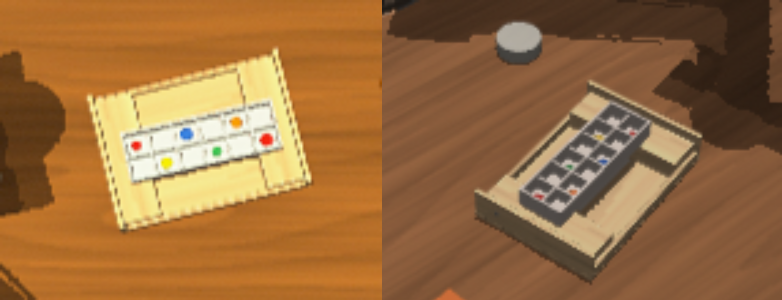

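The palette (left crop, centre (203,141)) bridges both ledges, upright and centred. The gripper is clear, so I'm handing in.

```bash
python3 -c "
from plant import r
print(r.close_job())"
```

```text
the job is handed in; nothing more can be done
None
```

The kit tray is packed and the job was handed in at about 18 s. The white short panel lies in the well, and the six-column palette bridges it on both end ledges.

- **Panel:** after release the top camera put it at (0.526, -0.020), against the tray's (0.526, -0.019) in the same picture. Both were at -75.4°. The palette hid it after that, so I could not check it again.
- **Palette:** the top camera put it at (0.525, -0.021), -75.1°, against the tray's (0.528, -0.020), -75.4°, so within a few millimetres and half a degree. The pictures show it upright, apparently level and resting on both ledges.
- **Disagreement:** in the final pictures the oblique scene camera put the palette about 7 mm farther off in y than the top view. I put this down to the side walls being in its outline, and it is still inside the 20 mm limit.
- **Robot:** the gripper was open and well clear of everything at hand-in. The largest force reading after any move was about 7 N.

The first two move calls were refused because keys were missing from the rows. Nothing moved, and I resent them in full.

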